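# Clip a slide carrier under a microscope and light it

## Robot

A 6-joint arm with a two-finger parallel gripper is mounted at the origin on the work surface. World frame = base frame: x ahead of the robot, y to its left, z up, the work surface at z = 0. Lengths are in m, angles in rad, forces in N, time in s.
With the tool pointing down it reaches from about 0.325 to 0.775 m from the base axis. Payload 9.3 kg.
Tool frame: the origin (TCP) lies at the centre of the arm's flange, where the gripper is bolted on; the fingertips stand 173 mm ahead of it and the grasp point (between the pads) lies 155 mm ahead of it; z points along the fingers, y is the line along which they close (so a half turn about z gives the same grasp; the last joint's range is limited). The gripper opens to 85 mm and grips with 20 to 120 N. Pads are 22 mm wide; open, the fingers measure 114 mm over their backs; the gripper's body (76 mm by 85 mm) begins 54 mm behind the grasp point. The pads swing forward as they close: fully open they stand 13 mm farther back than shut.
Start: joints at [-1.319, 0.259, 0.021, 1.334, 0, 1.418], TCP at [0.217, -0.506, 0.405] pointing down, gripper open.
Joint ranges: [-3.04, 3.04], [-0.91, 1.82], [-1.04, 1.36], [-1.92, 1.95], [-1.52, 1.45], [-3.14, 3.14]. Speed limits (rad/s): [2.22, 2.22, 2.79, 3.14, 3.14, 3.14].

## Interface

Orientations are given as a unit quaternion [w, x, y, z].
In Python, from workcell import ctrl gives the robot as it stands.
- The arm moves only by the tool servo_tool, never from a script. Its argument "motion" is a list of rows, each a list of 7 numbers: the turn, a rotation vector about the world's x, y, z in rad, then the shift along the world's x, y, z in m, then the finger opening in m, from 0 to 0.0854. In form: [[rx, ry, rz, dx, dy, dz, grip], ...]. A call has 1 to 20 rows; each row shifts and turns the commanded pose from where the row before left it; what a row does not reach is not made up. A row lasts 1/8 s, in which the tool goes at most 62.5 mm and 10.7 degrees, less where a joint would pass 70% of its speed; a pose out of reach is approached as far as the arm can. A call is refused whole if a number of a shift passes 0.0625 or a number of a turn 0.188, either way. A call with a gripper value outside its range is refused whole. The fingers move at their own pace and stop on an object; the grip force is fixed at half the most. Time passes only in rows, so rows that do not move let the fingers close. It gives the time, the measured TCP pose, the force, the opening and the grip force at its end, in the units of the state.
- ctrl.state(): the state, without advancing time (a new reading comes with each control period).
- ctrl.snapshot(name): name is "scene" or "top" or "wrist"; returns (picture, depth): 480x640x3 uint8, red, green, blue; 480x640 float32, m along the optical axis (not along the pixel's ray), 0 where there is no reading.
- ctrl.get_calibration(name): a dict with "intrinsics" (3x3 intrinsics, pixels), "pose" (4x4, takes a point from camera to world coordinates); the wrist camera has in their place "mount" (4x4, takes a point from camera to tool coordinates, whose origin is the TCP and whose axes are the flange's). Camera axes: x right, y up, looking along -z (the intrinsics and any distortion apply to the point x, -y, -z); pixel columns grow to the right and rows downward; lengths in m; the calibration is good to about 2 mm. A picture is of the moment at which its call begins: read the wrist's pose just before it. get_calibration takes no time and is no camera call.
- ctrl.close_job(): hands the job in; it is judged then, once.
The state is a dict: "time": time; "joints": joint angles; "joint_velocities": joint speeds; "effort": joint torques, N m; "tool_pos": TCP position; "ee_rot": TCP orientation; "wrist_force": force on the tool from outside, world axes, zero at the start; "ft_torque": the same for the moment, N m; "width": opening from 0.0 (shut) to 1.0 (fully open); "grasp_force": force on a finger pad.
Only numpy, scipy, OpenCV 4.12 (cv2) and the standard library are available. Lean on these libraries where they do the work, as an engineer would, in place of code of your own. Each camera call takes 0.05 s, during which the arm holds its last target. There are 200 camera calls.

## Task

Load the carrier that holds a glass slide into the microscope: slide it, wedge nose first, along the stage between the guide rails and under the two sprung clips until its nose is fully home against the end stop and both clips have snapped down behind the nose. Then let go of it and turn the lamp dial on the microscope's foot exactly three clicks clockwise from its off stop, so that the specimen can be seen. Leave the empty carrier, the jar and the eyepiece where they are.

Things in the scene. Friction and masses are not known exactly. Their poses are not given: they have to be found in the camera images.
- carrier_tab (a point): Centre of the upright tab of the loaded carrier: a loose aluminium plate 165 x 56 x 6 mm, about 0.16 kg, flat on the bench, a glass slide with a dark specimen in its window. x points from tab to nose, z up. The tab is 10 mm thick (along x), 40 wide, 44 high (6 to 50 mm above the plate's underside); this point is 28 mm above the underside, 10 mm from the plate's rear end.
- carrier_nose (a point): Tip of the loaded carrier's nose, at underside level, 155 mm ahead of its tab. The nose is a wedge over the full width: 2 mm high at the tip, ramping up at 25 degrees to 12.5 mm, then, 23 mm behind the tip, dropping squarely to the 6 mm plate.
- spare_tab (a point): The same tab point on the empty carrier: same shape and size, but an open window with no glass. Leave alone (the two carriers swap places between starts).
- scope: Digital microscope fixed to the bench. Origin at bench level under the lens; x points the way a carrier slides in (to the pillar), y left, z up. Flat black stage 45 mm above the bench, x -105 to 165, y -65 to 65 mm. Lens tube 36 mm thick (42 mm at a grip ring) over x = y = 0, 105 to 263 mm above the bench; an arm joins it to the pillar at x = 140. Clear above the stage before the lens.
- scope_home (a point): Where the carrier's tab point lies when the carrier is fully home on the stage: x -95, y 0, z 73 mm in the scope's frame, with the scope's axes.
- scope_stop (a point): Foot of the end stop's face (10 mm high) on the stage, at x 60, z 45 mm in the scope's frame; the nose tip touches it when home. Two steel guide rails, 6 mm high and 60 mm apart inside, run from 70 mm before this point up to it; before them they flare out to about 75 mm apart, 98 mm before it.
- clip_left (a joint): Lift angle (rad) of the left sprung stage clip, 18 mm left of the centre line, 12 mm wide, hinged at scope x 106; its rounded tip at x 31 faces the incoming nose. 0 unloaded (tip 4.5 mm above stage), 0.02 on the plate, 0.11 on top of the nose, which lifts it by itself; it drops behind the nose 3 to 6 mm before home. Presses about 1 N; pushing past both clips takes 4 to 10 N.
- clip_right (a joint): The same for the right clip, 18 mm right of the centre line.
- dial_grip (a point): Grip point of the lamp dial on the pod at the left of the scope's foot (pod top 40 mm high): on its vertical axis, scope x -50, y 98, 68 mm above the bench, half-way up its upright black bar handle, 44 long, 11 thick, 32 mm high, standing on a 54 mm disc. x lies along the bar towards its white-marked end.
- dial (a joint): Dial angle (rad): 0 at the off stop, where it starts, with the bar's marked end 54 degrees clockwise from the scope's x axis; grows as it turns clockwise seen from above. Sprung clicks every 24 degrees (0.419 rad), 0 to 6; let go, it pulls itself into the nearest. Takes 0.1 to 0.2 N m.
- jar_mid (a point): Middle of a closed glass jar (60 mm wide, 75 mm high), a bystander.
- eyepiece_mid (a point): Middle of a black spare eyepiece standing on the bench (48 mm wide, 62 mm high), a bystander.
Not all that is in view belongs to the job. Leave any green, purple or yellow look-alike of the part that bears carrier_tab alone.

How it is judged:
By the outcome, as a careful person would: the job done as asked, in the order asked, and still so for the second after the job is handed in, with the robot touching nothing.
It also fails if it takes over 67 s, if anything falls off the work surface, if the arm or the gripper's body presses on something with over 40 N, if the wrist force passes 120 N, or if a joint passes its speed limit or range.

## Working session

There is one attempt and no reset: what is moved stays moved. The work goes in short steps, Python scripts to look and compute and a tool call to move; the robot and the scene stay as the last step left them, time stands still between calls to the robot, and variables do not carry over. Pictures are saved under pics/ and viewed, at most 10 in all, crops included, and the job is handed in when it is done.

Besides the shell and the picture viewer there is one more tool, called after "Emit:" in YAML: its name, and indented under it one key for each argument. servo_tool: Moves the arm, as the interface text tells. Its arguments: {"type":"object","properties":{"motion":{"type":"array","items":{"type":"array","items":{"type":"number"}}}},"required":["motion"]}

```bash
mkdir -p pics; ls; cat > h.py <<'E'
import numpy as np, cv2
from workcell import ctrl
from scipy.spatial.transform import Rotation as R
def cam(name):
    c=ctrl.get_calibration(name); K=np.array(c["intrinsics"])
    if name=="wrist":
        s=ctrl.state(); T=np.eye(4); q=s["ee_rot"]
        T[:3,:3]=R.from_quat([q[1],q[2],q[3],q[0]]).as_matrix(); T[:3,3]=s["tool_pos"]
        return K,T@np.array(c["mount"]),c
    return K,np.array(c["pose"]),c
def ray(K,T,u,v):
    d=np.array([(u-K[0,2])/K[0,0],-(v-K[1,2])/K[1,1],-1.0]); return T[:3,3],T[:3,:3]@d
def onplane(K,T,u,v,z):
    o,d=ray(K,T,u,v); return o+d*(z-o[2])/d[2]
def proj(K,T,p):
    q=T[:3,:3].T@(np.array(p)-T[:3,3]); return K[0,0]*q[0]/-q[2]+K[0,2], K[1,1]*-q[1]/-q[2]+K[1,2]
def cloud(K,T,D):
    v,u=np.mgrid[0:480,0:640]; P=np.stack([(u-K[0,2])/K[0,0]*D,-(v-K[1,2])/K[1,1]*D,-D],-1)
    return P@T[:3,:3].T+T[:3,3]
def snap(name,f=None):
    K,T,c=cam(name); I,D=ctrl.snapshot(name)
    if f: cv2.imwrite("pics/"+f,I[:,:,::-1]); np.savez("pics/"+f+".npz",I=I,D=D,K=K,T=T)
    return I,D,K,T
E
python3 - <<'E'
from h import *
for n in("top","scene"):
    I,D,K,T=snap(n,n+"1.png"); print(n,K,T,[k for k in ctrl.get_calibration(n)],D.min(),D.max())
print(ctrl.get_calibration("wrist")); print(ctrl.state())
E
```

```text
pics
top [[435.47455363   0.         313.60464226]
 [  0.         435.47455363 238.84321699]
 [  0.           0.           1.        ]] [[ 0.00525407  0.98617516 -0.16562294  0.38694667]
 [-0.99998462  0.0048871  -0.00262318 -0.11086576]
 [-0.0017775   0.16563417  0.98618566  0.94812194]
 [ 0.          0.          0.          1.        ]] ['intrinsics', 'pose'] 0.0 1.9126045
scene [[584.47076339   0.         314.40846796]
 [  0.         584.47076339 233.6950556 ]
 [  0.           0.           1.        ]] [[ 0.86198359 -0.38015519  0.33535998  0.94224184]
 [ 0.50685201  0.63424619 -0.58380888 -0.79519345]
 [ 0.00923719  0.67321156  0.73939223  0.9801471 ]
 [ 0.          0.          0.          1.        ]] ['intrinsics', 'pose'] 0.0 3.6941519
{'intrinsics': array([[357.81281728,   0.        , 314.44386711],
       [  0.        , 357.81281728, 240.0615139 ],
       [  0.        ,   0.        ,   1.        ]]), 'mount': array([[ 1.22758839e-04,  9.56737631e-01,  2.90952041e-01,
         7.36348289e-02],
       [ 9.99999715e-01, -3.34236463e-04,  6.77148705e-04,
         4.49071214e-04]
[... 201 characters left out ...]
ay([-1.31859818e+00,  2.59151295e-01,  2.08508424e-02,  1.33367726e+00,
        8.69073671e-06,  1.41822894e+00]), 'joint_velocities': array([-1.83079873e-05, -6.95802200e-04,  2.34544099e-03,  3.72655106e-04,
       -1.07116092e-03,  1.22307979e-03]), 'effort': array([ 4.34518341e-03, -5.56696200e+01,  3.45071447e+01,  1.16148233e-02,
       -2.14813322e-04, -3.97937555e-06]), 'tool_pos': array([ 0.21659681, -0.50551992,  0.40412331]), 'ee_rot': array([-5.90174698e-04,  9.79590243e-01,  2.01003999e-01, -2.50733541e-05]), 'wrist_force': array([ 0.56679788, -0.34747913, -0.64756868]), 'ft_torque': array([-0.04650245, -0.005486  , -0.02694994]), 'grasp_force': 0.0, 'width': 1.0001580921869966}
```

View pics/top1.png

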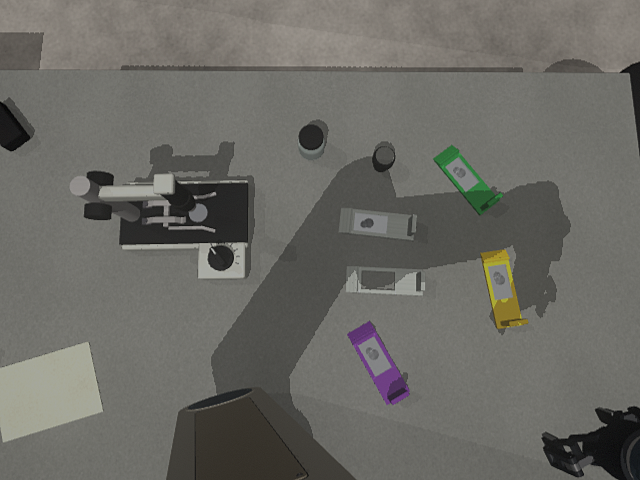

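View pics/scene1.png

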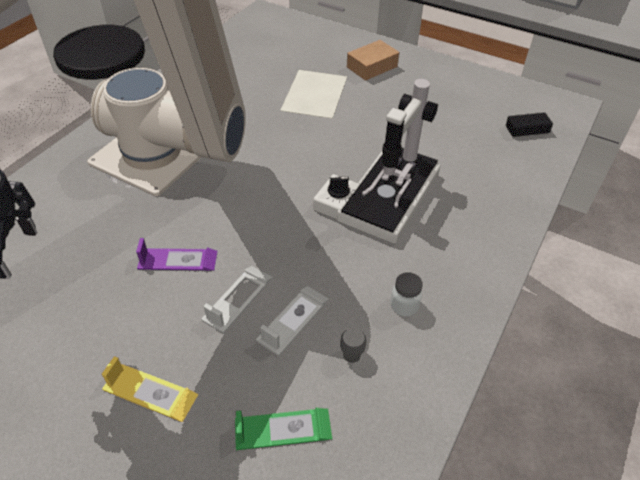

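The top view shows the loaded carrier (grey, specimen at 367,223) with its nose at left (342,220) and its tab at (412,224). The empty carrier is at (385,281), and the scope at (185,213) with its pillar to the left and its dial at (220,258). The scope's x is therefore about world +y, and the loaded carrier already points roughly that way.

```bash
cat > m1.py <<'E'
from h import *
z=np.load("pics/top1.png.npz");I,D,K,T=[z[k] for k in"IDKT"];P=cloud(K,T,D);Z=P[...,2]
def rect(m,h,name):
    m=m.astype(np.uint8); n,l,s,_=cv2.connectedComponentsWithStats(m); i=1+s[1:,4].argmax(); m=(l==i)
    c=max(cv2.findContours(m.astype(np.uint8),0,2)[0],key=cv2.contourArea)[:,0]
    w=np.array([onplane(K,T,u,v,h)[:2] for u,v in c],np.float32)*1000
    (cx,cy),(a,b),t=cv2.minAreaRect(w); print(name,"n",m.sum(),"c",round(cx,1),round(cy,1),"size",round(a,1),round(b,1),"ang",round(t,2),"zmed",np.median(Z[m&(D>0)]).round(4)); return m
def roi(u0,u1,v0,v1):
    m=np.zeros(D.shape,bool); m[v0:v1,u0:u1]=1; return m
print("bench z",np.median(Z[340:370,250:330]))
g=I.max(2)
S=rect(roi(115,252,175,250)&(Z>.035)&(Z<.055)&(D>0),.045,"stage")
S=rect(roi(115,252,178,246)&(g<50),.045,"stageblack")
rect(roi(330,425,200,245)&(Z>.0035)&(Z<.02)&(D>0),.006,"plate")
rect(roi(395,430,205,245)&(Z>.03)&(D>0),.05,"tab")
t=roi(395,430,205,245)&(Z>.03); print(P[t].mean(0), Z[t].max())
rect(roi(205,235,240,275)&(g<60),.052,"disc")
for n,r in(("jar",roi(295,330,115,165)),("eye",roi(368,400,138,175))):
    m=r&(Z>.05); print(n,P[m].mean(0).round(3),Z[m].max().round(3))
E
python3 m1.py
python3 - <<'E'
import cv2
I=cv2.imread("pics/top1.png"); a=cv2.resize(I[165:290,60:260],None,fx=4,fy=4,interpolation=2);cv2.imwrite("pics/c1.png",a)
E
```

```text
bench z -0.001334938557104648
stage n 6191 c 590.7 167.1 size 150.0 270.6 ang 0.29 zmed 0.0439
stageblack n 5243 c 596.8 167.0 size 138.3 269.0 ang 0.89 zmed 0.0441
plate n 1423 c 580.6 -247.8 size 162.9 56.5 ang 83.99 zmed 0.0056
tab n 126 c 571.6 -316.7 size 13.3 42.3 ang 83.92 zmed 0.0483
[ 0.56800988 -0.31280321  0.06686114] 0.9481219433255343
disc n 484 c 496.4 84.3 size 50.1 52.1 ang 0.29 zmed 0.0503
jar [ 0.749 -0.101  0.082] 0.948
eye [ 0.701 -0.25   0.079] 0.948
```

View pics/c1.png

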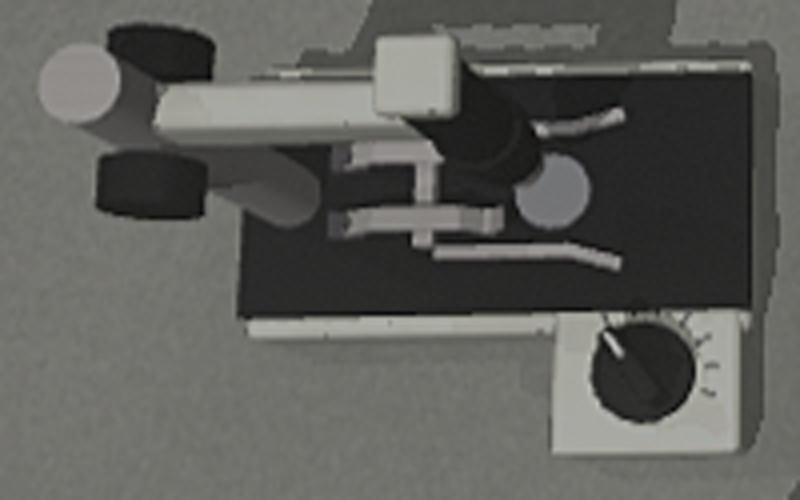

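The crop shows the stage and its rails, the clip tips near crop (495,220), and the dial bar with its white mark toward the upper left. I've located the carrier well enough to move above it for a close wrist look.

Emit:
servo_tool:
  motion:
    - [0, 0, -0.064, 0.0445, 0.0233, -0.01, 0.085]
    - [0, 0, -0.064, 0.0445, 0.0233, -0.01, 0.085]
    - [0, 0, -0.064, 0.0445, 0.0233, -0.01, 0.085]
    - [0, 0, -0.064, 0.0445, 0.0233, -0.01, 0.085]
    - [0, 0, -0.064, 0.0445, 0.0233, -0.01, 0.085]
    - [0, 0, -0.064, 0.0445, 0.0233, -0.01, 0.085]
    - [0, 0, -0.064, 0.0445, 0.0233, -0.01, 0.085]
    - [0, 0, -0.064, 0.0445, 0.0233, -0.01, 0.085]
    - [0, 0, 0, 0, 0, 0, 0.085]
    - [0, 0, 0, 0, 0, 0, 0.085]

```text
time: 1.35
tool_pos: [0.5725, -0.3191, 0.3242]
ee_rot: [-0.0, 0.999, -0.053, -0.001]
wrist_force: [-0.6, -0.2, 0.1]
width: 0.993
grasp_force: 0.0
```

```bash
python3 - <<'E'
from h import *
I,D,K,T=snap("wrist","w1.png"); P=cloud(K,T,D); Z=P[...,2]; print(ctrl.state()["tool_pos"],"bench",np.median(Z[D>0]))
print("tab px",proj(K,T,[.5725,-.319,.05]),"nose",proj(K,T,[.589,-.165,.0]))
E
```

```text
[ 0.57210652 -0.31948313  0.32463995] bench 0.0006546981175612754
tab px (np.float64(313.7575197547312), np.float64(239.41734542670187)) nose (np.float64(130.62939018226425), np.float64(222.0203904239377))
```

View pics/w1.png

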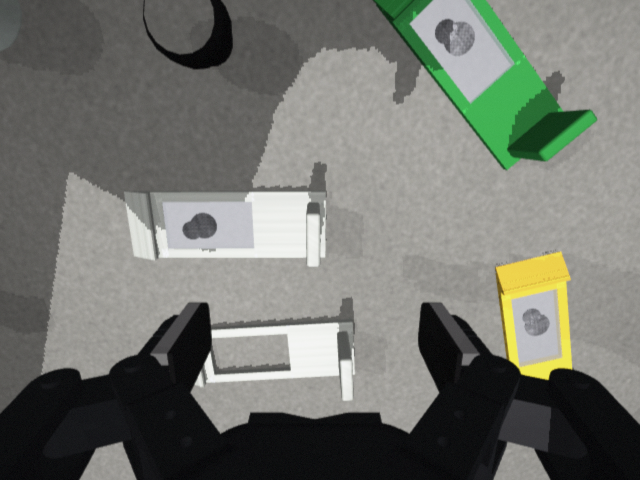

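The wrist view shows the loaded carrier's tab at (314,235) and its nose at (135,226), with the spare's tab at (347,365). The tab is almost centred in the gripper.

```bash
python3 - <<'E'
from h import *
z=np.load("pics/w1.png.npz");I,D,K,T=[z[k] for k in"IDKT"];P=cloud(K,T,D);Z=P[...,2]
b=np.zeros(D.shape,bool);b[180:275,115:340]=1
for h,m in((.05,b&(Z>.042)&(Z<.06)),(.006,b&(Z>.0038)&(Z<.058))):
    c=max(cv2.findContours(m.astype(np.uint8),0,2)[0],key=cv2.contourArea)
    w=np.array([onplane(K,T,u,v,h)[:2] for u,v in c[:,0]],np.float32)*1000
    print(h,m.sum(),cv2.minAreaRect(w),Z[m].max(),Z[m].mean())
E
```

```text
0.05 760 ((572.7966918945312, -318.0363464355469), (9.430328369140625, 40.825504302978516), 84.13754272460938) 0.05178751833568171 0.04973276036110006
0.006 12881 ((574.8046264648438, -247.0150604248047), (162.17222595214844, 63.83644485473633), 83.93681335449219) 0.05178751833568171 0.009208283907950856
```

Emit:
servo_tool:
  motion:
    - [0, 0, 0, 0, 0.001, -0.04, 0.085]
    - [0, 0, 0, 0, 0, -0.04, 0.085]
    - [0, 0, 0, 0, 0, -0.04, 0.085]
    - [0, 0, 0, 0, 0, -0.019, 0.085]
    - [0, 0, 0, 0, 0, 0, 0.085]
    - [0, 0, 0, 0, 0, 0, 0.03]
    - [0, 0, 0, 0, 0, 0, 0.03]
    - [0, 0, 0, 0, 0, 0, 0.0]
    - [0, 0, 0, 0, 0, 0, 0.0]
    - [0, 0, 0, 0, 0, 0, 0.0]
    - [0, 0, 0, 0, 0, 0, 0.0]
    - [0, 0, 0, 0, 0, 0, 0.0]

```text
time: 2.9
tool_pos: [0.5727, -0.3182, 0.1862]
ee_rot: [0.0, 0.999, -0.054, 0.0]
wrist_force: [-0.6, 0.5, 6.4]
width: 0.11
grasp_force: 59.3
```

Emit:
servo_tool:
  motion:
    - [0, 0, 0, 0, 0, 0.02, 0]
    - [0, 0, 0, 0, 0, 0.04, 0]
    - [0, 0, 0, 0, 0, 0.04, 0]
    - [0, 0, 0.021, 0.0044, 0.042, 0.004, 0]
    - [0, 0, 0.021, 0.0044, 0.042, 0.004, 0]
    - [0, 0, 0.021, 0.0044, 0.042, 0.004, 0]
    - [0, 0, 0.021, 0.0044, 0.042, 0.002, 0]
    - [0, 0, 0.021, 0.0044, 0.04, 0, 0]
    - [0, 0, 0, 0, 0, 0, 0]
    - [0, 0, 0, 0, 0, 0, 0]

```text
time: 4.15
tool_pos: [0.5946, -0.1103, 0.2994]
ee_rot: [0.0, 1.0, -0.001, -0.0]
wrist_force: [-0.3, -0.9, -1.3]
width: 0.111
grasp_force: 58.7
```

```bash
python3 - <<'E'
from h import *
I,D,K,T=snap("wrist","w2.png"); snap("top","top2.png"); s=ctrl.state();print(s["tool_pos"],s["ee_rot"],s["width"],s["wrist_force"])
E
```

```text
[ 0.59454328 -0.11107702  0.29942625] [ 4.72786350e-05  9.99998578e-01 -1.67495685e-03 -1.92528781e-04] 0.10851404548044792 [ 0.22063785 -0.22480646 -1.6787072 ]
```

View pics/w2.png

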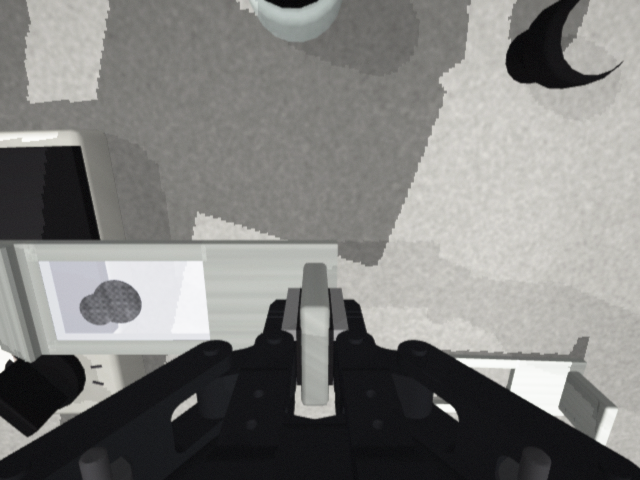

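The wrist view shows the carrier held square, its specimen at (110,300), with the stage's rear corner at (80,147). The carrier hides most of the stage, so I'll measure the scope and the held carrier together in the top view.

```bash
python3 - <<'E'
from h import *
z=np.load("pics/top1.png.npz");I,D,K,T=[z[k] for k in"IDKT"]
g=cv2.cvtColor(I,cv2.COLOR_RGB2GRAY).astype(float)
W=lambda u,v,h:(onplane(K,T,u,v,h)*1000).round(1)[:2]
for n,u,v in(("flareR",215.75,193.75),("flareL",215,230.75),("railL0",168.75,228.25),("railL1",202.5,227)): print(n,W(u,v,.051))
# stage edges (dark->bright) subpixel, threshold 60
def cross(line,t=65):
    i=np.where((line[:-1]<t)&(line[1:]>=t))[0]; return [k+(t-line[k])/(line[k+1]-line[k]) for k in i]
near=[(u,232+cross(g[232:250,u])[0]) for u in range(130,205,3) if cross(g[232:250,u])]
far=[(u,190-cross(g[170:191,u][::-1])[0]) for u in range(222,246,2) if cross(g[170:191,u][::-1])]
rear=[(235+cross(g[v,235:262])[0],v) for v in range(186,240,3) if cross(g[v,235:262])]
for n,l in(("near",near),("far",far),("rear",rear)):
    w=np.array([W(u,v,.045) for u,v in l],np.float32); vx,vy,x,y=cv2.fitLine(w,cv2.DIST_HUBER,0,.1,.1).ravel(); print(n,len(w),"dir",np.degrees(np.arctan2(vy,vx)).round(2),"pt",x,y, "x@y=32:", x+vx/vy*(32-y) if abs(vy)>.5 else y)
# held carrier in wrist and top
z=np.load("pics/w2.png.npz");I2,D2,K2,T2=[z[k] for k in"IDKT"];P=cloud(K2,T2,D2)
m=np.zeros(D2.shape,bool);m[235:360,0:345]=1;m&=(P[...,2]>.09)&(P[...,2]<.15);Q=P[m]
for lo,hi in((-.09,-.06),(-.05,-.03),(-.02,0)):
    s=(Q[:,1]>lo)&(Q[:,1]<hi);print("w plate y",lo,"z",np.median(Q[s,2]).round(4),"xmax",np.percentile(Q[s,0],99.5).round(4))
for f in("top2.png",):
    z=np.load("pics/"+f+".npz");I,D,K,T=[z[k] for k in"IDKT"];P=cloud(K,T,D)
    m=(P[...,2]>.1)&(P[...,2]<.135)&(P[...,1]>-.11)&(P[...,1]<.055)&(abs(P[...,0]-.594)<.05)
    n,l,s,_=cv2.connectedComponentsWithStats(m.astype(np.uint8));print(s[1:])
    Q=P[m];
    for lo in np.arange(-.06,.06,.015):
        s=(Q[:,1]>lo)&(Q[:,1]<lo+.015)
        if s.sum()>5:print("t",lo.round(3),Q[s].min(0).round(4),Q[s].max(0).round(4),np.median(Q[s,2]).round(4))
E
```

```text
flareR [633.8 100.1]
flareL [553.8  98.3]
railL0 [558.6 195.7]
railL1 [561.7 124.9]
near 25 dir -88.54 pt 528.61 180.16 x@y=32: 532.3808
far 12 dir -88.92 pt 659.92 66.74 x@y=32: 660.5751
rear 18 dir 1.3 pt 597.77 31.619999 x@y=32: 31.619999
w plate y -0.09 z 0.1193 xmax 0.6215
w plate y -0.05 z 0.1192 xmax 0.6215
w plate y -0.02 z 0.1194 xmax 0.6215
[]
```

```bash
python3 - <<'E'
from h import *
z=np.load("pics/w2.png.npz");I,D,K,T=[z[k] for k in"IDKT"]
g=cv2.cvtColor(I,cv2.COLOR_RGB2GRAY).astype(float)
W=lambda u,v:(onplane(K,T,u,v,.045)*1000)[:2]
def cross(line,t=75):
    i=np.where((line[:-1]<t)&(line[1:]>=t))[0]; return [k+(t-line[k])/(line[k+1]-line[k]) for k in i]
far=[(u,180-cross(g[120:181,u][::-1])[0]) for u in range(3,70,4)]
rear=[(50+cross(g[v,50:130])[0],v) for v in range(155,236,5)]
L=[]
for n,l in(("far",far),("rear",rear)):
    w=np.array([W(u,v) for u,v in l],np.float32); vx,vy,x,y=cv2.fitLine(w,cv2.DIST_HUBER,0,.1,.1).ravel(); L.append((vx,vy,x,y));print(n,np.degrees(np.arctan2(vy,vx)),x,y)
(a,b,x,y),(c,d,p,q)=L; t=np.linalg.solve([[a,-c],[b,-d]],[p-x,q-y])[0];print("corner",x+a*t,y+b*t)
E
```

```text
far -88.486664 659.502 60.944153
rear 1.3888888 632.66815 30.196619
corner 660.29663 30.866482
```

Emit:
servo_tool:
  motion:
    - [0, 0, 0.0125, 0.0022, 0.02, -0.02, 0]
    - [0, 0, 0.0125, 0.0023, 0.021, -0.02, 0]
    - [0, 0, 0, 0, 0, -0.02, 0]
    - [0, 0, 0, 0, 0, -0.003, 0]
    - [0, 0, 0, 0, 0, -0.002, 0]
    - [0, 0, 0, 0, 0, 0, 0]
    - [0, 0, 0, 0, 0, 0, 0]

```text
time: 5.12
tool_pos: [0.5992, -0.0694, 0.2353]
ee_rot: [0.0, 1.0, 0.011, 0.0]
wrist_force: [0.5, 0.2, -0.2]
width: 0.108
grasp_force: 58.7
```

```bash
python3 - <<'E'
from h import *
I,D,K,T=snap("wrist","w3.png"); s=ctrl.state();print(s["tool_pos"],s["wrist_force"])
W=lambda u,v,h:(onplane(K,T,u,v,h)*1000).round(1)[:2]
J,_,_,_=snap("scene","s2.png")
cv2.imwrite("pics/c2.png",np.vstack([I[120:400,:,::-1],cv2.resize(J[60:260,250:570,::-1],(640,400),interpolation=2)[:310]]))
E
```

```text
[ 0.59919609 -0.06933144  0.23523989] [ 0.47225094  0.37210336 -2.0230297 ]
```

View pics/c2.png

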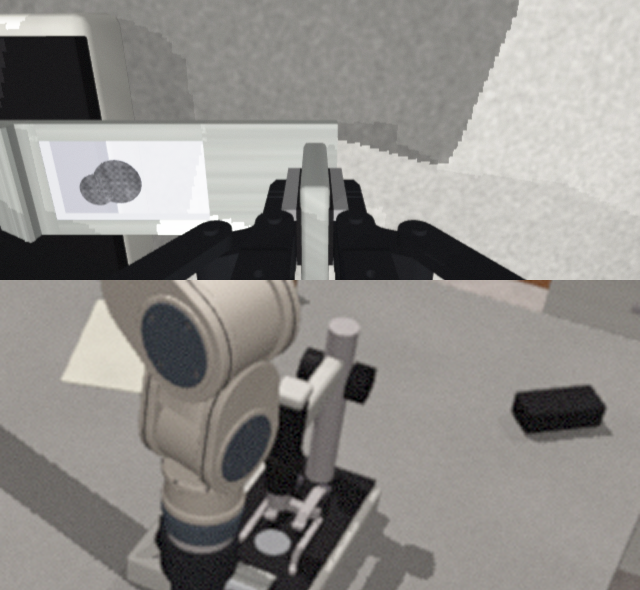

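The carrier is lined up along the stage, with its far edge parallel to the stage edge (row 242 against about 157 in the full frame). Next I'll lower it until it touches.

Emit:
servo_tool:
  motion:
    - [0, 0, 0, 0, 0, -0.001, 0]
    - [0, 0, 0, 0, 0, -0.001, 0]
    - [0, 0, 0, 0, 0, -0.001, 0]
    - [0, 0, 0, 0, 0, 0, 0]

```text
time: 5.72
tool_pos: [0.5991, -0.0691, 0.2315]
ee_rot: [-0.0, 1.0, 0.011, -0.0]
wrist_force: [-0.3, -0.1, -2.1]
width: 0.106
grasp_force: 58.7
```

Emit:
servo_tool:
  motion:
    - [0, 0, 0, 0, 0, -0.0005, 0]
    - [0, 0, 0, 0, 0, -0.0005, 0]
    - [0, 0, 0, 0, 0, 0, 0]

```text
time: 6.1
tool_pos: [0.5991, -0.0692, 0.2309]
ee_rot: [0.0, 1.0, 0.011, 0.0]
wrist_force: [0.1, -0.8, 1.8]
width: 0.111
grasp_force: 59.2
```

Emit:
servo_tool:
  motion:
    - [0, 0, 0, -0.0003, 0.01, 0, 0]
    - [0, 0, 0, -0.0002, 0.01, 0, 0]
    - [0, 0, 0, -0.0003, 0.01, 0, 0]
    - [0, 0, 0, -0.0002, 0.01, 0, 0]
    - [0, 0, 0, -0.0003, 0.01, 0, 0]
    - [0, 0, 0, 0, 0, 0, 0]

```text
time: 6.85
tool_pos: [0.5978, -0.0178, 0.2309]
ee_rot: [-0.001, 1.0, 0.012, 0.0]
wrist_force: [0.3, 2.7, 3.9]
width: 0.11
grasp_force: 59.6
```

Emit:
servo_tool:
  motion:
    - [0, 0, 0, -0.0003, 0.01, 0, 0]
    - [0, 0, 0, -0.0002, 0.01, 0, 0]
    - [0, 0, 0, 0, 0, 0, 0]

```text
time: 7.22
tool_pos: [0.5974, 0.0015, 0.231]
ee_rot: [-0.0, 1.0, 0.012, 0.0]
wrist_force: [0.4, 1.4, 5.9]
width: 0.111
grasp_force: 59.8
```

Emit:
servo_tool:
  motion:
    - [0, 0, 0, -0.0002, 0.006, 0, 0]
    - [0, 0, 0, -0.0001, 0.006, 0, 0]
    - [0, 0, 0, -0.0002, 0.006, 0, 0]
    - [0, 0, 0, -0.0001, 0.006, 0, 0]
    - [0, 0, 0, 0, 0, 0, 0]

```text
time: 7.85
tool_pos: [0.5969, 0.0249, 0.2312]
ee_rot: [0.0, 1.0, 0.011, 0.0]
wrist_force: [0.2, -1.5, 6.4]
width: 0.112
grasp_force: 60.1
```

Emit:
servo_tool:
  motion:
    - [0, 0, 0, -0.0001, 0.004, 0, 0]
    - [0, 0, 0, -0.0001, 0.004, 0, 0]
    - [0, 0, 0, -0.0001, 0.002, 0, 0]
    - [0, 0, 0, 0, 0, 0, 0]

```text
time: 8.35
tool_pos: [0.5967, 0.0342, 0.2311]
ee_rot: [0.001, 1.0, 0.011, 0.0]
wrist_force: [0.8, -6.4, 6.4]
width: 0.11
grasp_force: 60.1
```

Emit:
servo_tool:
  motion:
    - [0, 0, 0, 0, 0.001, 0, 0]
    - [0, 0, 0, -0.0001, 0.001, 0, 0]
    - [0, 0, 0, 0, 0.001, 0, 0]
    - [0, 0, 0, 0, 0, 0, 0]

```text
time: 8.85
tool_pos: [0.5966, 0.0371, 0.2311]
ee_rot: [0.001, 1.0, 0.011, 0.0]
wrist_force: [-0.1, -6.7, 7.0]
width: 0.112
grasp_force: 60.1
```

Emit:
servo_tool:
  motion:
    - [0, 0, 0, 0, 0.001, 0, 0]
    - [0, 0, 0, -0.0001, 0.001, 0, 0]
    - [0, 0, 0, 0, 0, 0, 0]

```text
time: 9.22
tool_pos: [0.5965, 0.0392, 0.2311]
ee_rot: [0.001, 1.0, 0.011, 0.0]
wrist_force: [-0.1, -5.5, 7.1]
width: 0.108
grasp_force: 60.1
```

Emit:
servo_tool:
  motion:
    - [0, 0, 0, 0, 0.001, 0, 0]
    - [0, 0, 0, 0, 0.001, 0, 0]
    - [0, 0, 0, 0, 0, 0, 0]

```text
time: 9.6
tool_pos: [0.5964, 0.0414, 0.2311]
ee_rot: [0.001, 1.0, 0.011, 0.0]
wrist_force: [-0.2, -4.5, 6.3]
width: 0.115
grasp_force: 60.1
```

Emit:
servo_tool:
  motion:
    - [0, 0, 0, 0, 0.001, 0, 0]
    - [0, 0, 0, 0, 0, 0, 0]

```text
time: 9.85
tool_pos: [0.5964, 0.0425, 0.2311]
ee_rot: [0.001, 1.0, 0.011, 0.0]
wrist_force: [1.1, -4.3, 6.6]
width: 0.11
grasp_force: 60.1
```

Emit:
servo_tool:
  motion:
    - [0, 0, 0, 0, 0.001, 0, 0]
    - [0, 0, 0, 0, 0, 0, 0]

```text
time: 10.1
tool_pos: [0.5964, 0.0436, 0.2312]
ee_rot: [0.0, 1.0, 0.011, 0.0]
wrist_force: [0.3, -2.9, 7.1]
width: 0.108
grasp_force: 60.1
```

Emit:
servo_tool:
  motion:
    - [0, 0, 0, 0, 0.0008, 0, 0]
    - [0, 0, 0, 0, 0, 0, 0]

```text
time: 10.35
tool_pos: [0.5964, 0.0442, 0.2311]
ee_rot: [0.001, 1.0, 0.011, 0.0]
wrist_force: [0.5, -4.1, 6.5]
width: 0.106
grasp_force: 60.1
```

Emit:
servo_tool:
  motion:
    - [0, 0, 0, 0, 0.001, 0, 0]
    - [0, 0, 0, 0, 0, 0, 0]

```text
time: 10.6
tool_pos: [0.5964, 0.0452, 0.2312]
ee_rot: [0.001, 1.0, 0.011, 0.0]
wrist_force: [-0.8, -5.6, 8.2]
width: 0.11
grasp_force: 60.2
```

```bash
python3 - <<'E'
from h import *
I,D,K,T=snap("wrist","w4.png"); s=ctrl.state();print(s["tool_pos"],s["wrist_force"])
J,_,_,_=snap("scene","s3.png");J2,_,_,_=snap("top","top3.png")
a=cv2.resize(J[130:240,330:450,::-1],None,fx=3,fy=3,interpolation=2)
b=cv2.resize(J2[165:265,110:260,::-1],(495,330),interpolation=2)
c=cv2.resize(I[:,:400,::-1],(320,240*320//200*480//480//1)) if 0 else I[100:360,:,::-1]
top=np.hstack([a,b])[:, :800]; c=np.hstack([c,np.zeros((260,top.shape[1]-640,3),np.uint8)])
cv2.imwrite("pics/c3.png",np.vstack([top,c]))
E
```

```text
[0.59641558 0.04516104 0.23115792] [ 0.12767093 -4.84859582  7.39438204]
```

View pics/c3.png

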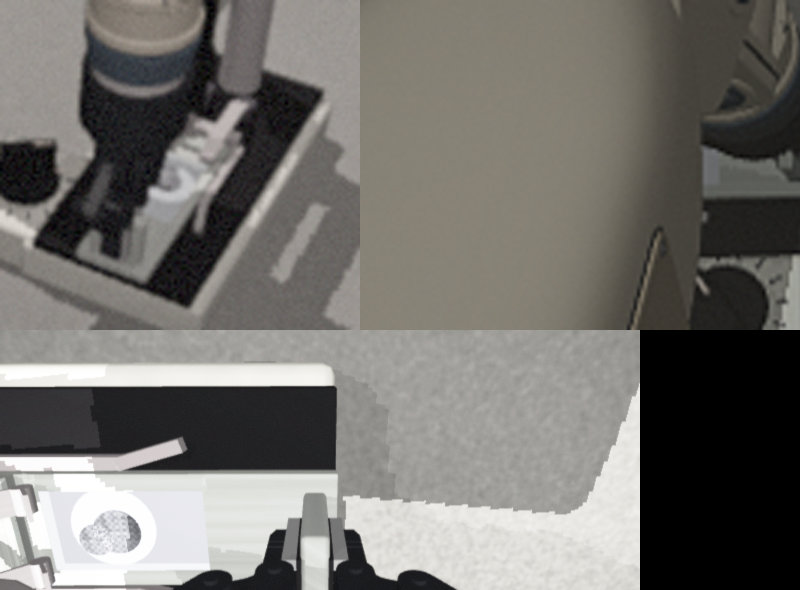

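The wrist view shows the carrier's rear edge (col 338) almost level with the stage edge (col 337), and the clip tips around (35,500) and (52,575) at or behind the nose step. I'll measure how far is left to go.

```bash
cat > gap.py <<'E'
import sys
from h import *
f=sys.argv[1]
z=np.load("pics/"+f+".npz");I,D,K,T=[z[k] for k in"IDKT"];P=cloud(K,T,D)
g=cv2.cvtColor(I,cv2.COLOR_RGB2GRAY).astype(float)
d=np.diff(g,axis=1)
st=[(320+np.argmax(abs(d[v,320:350]))+.5,v) for v in range(165,235,5)]
pl=[(320+np.argmax(abs(d[v,320:350]))+.5,v) for v in range(248,264,3)]
print([a[0] for a in st],[a[0] for a in pl])
e=np.array([-.0253,.9997])
s=lambda u,v,h:onplane(K,T,u,v,h)[:2]*1000@e-(np.array([593,135])@e)
print("stage edge",np.mean([s(*a,.045) for a in st]),"plate rear",np.mean([s(*a,.051) for a in pl]))
# profile: heights along scope x at y = 0,-18,18
O=np.array([.593,.135]);q=P[...,:2]-O; X=(q@e)*1000;Y=(q@np.array([-.9997,-.0253]))*1000
for y0 in(-26,-18,-5,18):
    print(y0,[(int(x),round(float(np.median(P[...,2][m]))*1000,1)) for x in range(12,64,3) if (m:=(abs(X-x)<1.5)&(abs(Y-y0)<3)&(D>0)&(P[...,2]>.03)&(P[...,2]<.09)).sum()>3])
E
python3 gap.py w4.png
```

```text
[np.float64(336.5), np.float64(336.5), np.float64(336.5), np.float64(336.5), np.float64(336.5), np.float64(336.5), np.float64(335.5), np.float64(335.5), np.float64(335.5), np.float64(335.5), np.float64(335.5), np.float64(335.5), np.float64(335.5), np.float64(335.5)] [np.float64(337.5), np.float64(337.5), np.float64(336.5), np.float64(336.5), np.float64(337.5), np.float64(337.5)]
stage edge -100.28394964212991 plate rear -100.84227332691329
-26 [(12, 51.1), (15, 51.0), (18, 51.0), (21, 50.9), (24, 51.1), (27, 51.0), (30, 51.2), (33, 51.7), (36, 51.5), (39, 51.6), (42, 54.0), (45, 49.8), (48, 47.7), (51, 45.8)]
-18 [(12, 51.0), (15, 51.1), (18, 51.1), (21, 51.2), (24, 51.1), (27, 51.7), (30, 51.3), (33, 55.0), (36, 58.9), (39, 59.9), (42, 60.4)]
-5 [(12, 51.1), (15, 51.2), (18, 51.0), (21, 51.2), (24, 51.1), (27, 51.1), (30, 51.1), (33, 51.2), (36, 51.3), (39, 51.4), (42, 54.6), (45, 56.6), (48, 54.8), (51, 53.8)]
18 [(12, 51.0), (15, 51.2), (18, 51.1), (21, 51.1), (24, 51.2), (27, 51.6), (30, 51.3), (33, 54.6), (36, 59.0), (39, 59.6), (42, 61.4), (45, 63.3), (48, 54.5), (51, 53.3), (54, 51.9), (57, 50.6), (60, 49.3)]
```

Both clips are down behind the nose step. The carrier's rear edge is within about 0.5 mm of home, so I'll press on to the stop.

Emit:
servo_tool:
  motion:
    - [0, 0, 0, 0, 0.0005, 0, 0]
    - [0, 0, 0, 0, 0.0005, 0, 0]
    - [0, 0, 0, 0, 0, 0, 0]

```text
time: 11.12
tool_pos: [0.5964, 0.0459, 0.2312]
ee_rot: [0.001, 1.0, 0.011, 0.0]
wrist_force: [-0.3, -6.9, 7.4]
width: 0.109
grasp_force: 60.1
```

Emit:
servo_tool:
  motion:
    - [0, 0, 0, 0, 0.0005, 0, 0]
    - [0, 0, 0, 0, 0.0005, 0, 0]
    - [0, 0, 0, 0, 0, 0, 0]

```text
time: 11.5
tool_pos: [0.5965, 0.0463, 0.2311]
ee_rot: [0.002, 1.0, 0.011, 0.0]
wrist_force: [-0.6, -11.1, 7.6]
width: 0.105
grasp_force: 60.1
```

```bash
python3 - <<'E'
from h import *
snap("wrist","w5.png");s=ctrl.state();print(s["tool_pos"],s["wrist_force"])
E
python3 gap.py w5.png
```

```text
[0.59644417 0.04628183 0.23116499] [  0.3542025  -11.32594009   5.53084007]
[np.float64(337.5), np.float64(337.5), np.float64(337.5), np.float64(337.5), np.float64(337.5), np.float64(337.5), np.float64(337.5), np.float64(337.5), np.float64(337.5), np.float64(337.5), np.float64(337.5), np.float64(337.5), np.float64(336.5), np.float64(336.5)] [np.float64(337.5), np.float64(337.5), np.float64(337.5), np.float64(336.5), np.float64(336.5), np.float64(336.5)]
stage edge -100.25767271180244 plate rear -100.0779725554368
-26 [(12, 51.0), (15, 51.0), (18, 51.1), (21, 51.0), (24, 51.2), (27, 51.2), (30, 51.2), (33, 51.4), (36, 51.6), (39, 51.5), (42, 53.9), (45, 49.8), (48, 48.5)]
-18 [(12, 51.0), (15, 51.0), (18, 51.1), (21, 51.1), (24, 51.3), (27, 51.7), (30, 51.3), (33, 54.6), (36, 59.0), (39, 59.7), (42, 60.8)]
-5 [(12, 51.2), (15, 51.1), (18, 51.0), (21, 51.1), (24, 50.9), (27, 51.0), (30, 51.1), (33, 51.1), (36, 51.3), (39, 51.3), (42, 54.6), (45, 56.7), (48, 55.1), (51, 54.1)]
18 [(12, 51.0), (15, 51.1), (18, 51.1), (21, 51.0), (24, 51.1), (27, 51.7), (30, 51.2), (33, 54.6), (36, 58.9), (39, 59.5), (42, 61.4), (45, 63.5), (48, 54.9), (51, 53.9), (54, 52.4), (57, 51.0), (60, 49.6), (63, 48.5)]
```

Emit:
servo_tool:
  motion:
    - [0, 0, 0, 0, 0.0005, 0, 0]
    - [0, 0, 0, 0, 0.0005, 0, 0]
    - [0, 0, 0, 0, 0, 0, 0]

```text
time: 11.92
tool_pos: [0.5965, 0.0466, 0.2312]
ee_rot: [0.003, 1.0, 0.01, 0.0]
wrist_force: [0.8, -16.6, 7.6]
width: 0.106
grasp_force: 60.3
```

The force climbs with almost no motion, so the nose is on the stop. Now I'll release it and rise.

Emit:
servo_tool:
  motion:
    - [0, 0, 0, 0, 0, 0, 0.012]
    - [0, 0, 0, 0, 0, 0, 0.02]
    - [0, 0, 0, 0, 0, 0, 0.04]
    - [0, 0, 0, 0, 0, 0, 0.04]
    - [0, 0, 0, 0, 0, 0, 0.04]
    - [0, 0, 0, 0, 0, 0.02, 0.04]
    - [0, 0, 0, 0, 0, 0.04, 0.04]
    - [0, 0, 0, 0, 0, 0.04, 0.04]
    - [0, 0, 0, -0.02, -0.02, 0.01, 0.04]
    - [0, 0, 0, -0.03, -0.02, 0, 0.04]
    - [0, 0, 0, -0.05, 0, 0, 0.04]
    - [0, 0, 0, -0.05, 0, 0, 0.04]
    - [0, 0, 0, 0, 0, 0, 0.04]
    - [0, 0, 0, 0, 0, 0, 0.04]

```text
time: 13.68
tool_pos: [0.4465, 0.0086, 0.3412]
ee_rot: [0.0, 1.0, 0.011, 0.001]
wrist_force: [0.2, -0.2, -0.2]
width: 0.467
grasp_force: 0.0
```

```bash
python3 - <<'E'
from h import *
snap("wrist","w6.png");s=ctrl.state();print(s["tool_pos"],s["wrist_force"],s["joints"].round(3),s["ee_rot"].round(3))
E
```

```text
[0.44685842 0.0086247  0.34095971] [-0.47218971  0.10453144  0.71342345] [-0.169  0.114 -0.33   1.126  0.     2.95 ] [0.    1.    0.011 0.001]
```

View pics/w6.png

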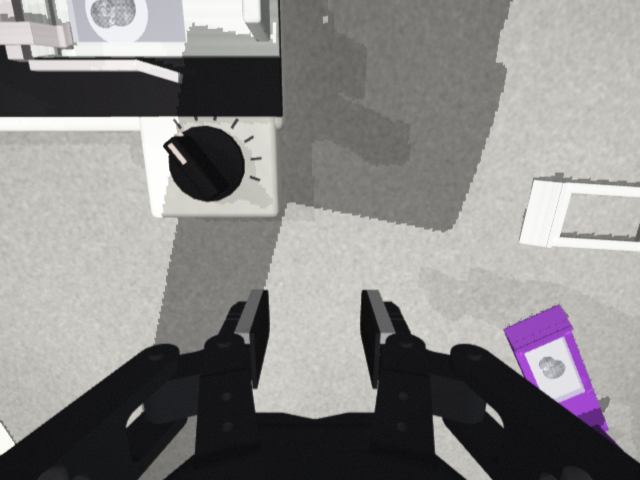

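The wrist view shows the dial disc at about (207,163), with the white mark on the bar's upper left end at (176,152). The carrier is home on the stage. The non-flipped grip would run joint 6 past its range, so I'll turn the tool by +216° to face the other way.

```bash
python3 - <<'E'
from h import *
z=np.load("pics/w6.png.npz");I,D,K,T=[z[k] for k in"IDKT"];P=cloud(K,T,D);Z=P[...,2]
g=I.max(2);b=np.zeros(D.shape,bool);b[118:210,150:265]=1
def big(m):
    n,l,s,_=cv2.connectedComponentsWithStats(m.astype(np.uint8));return l==1+s[1:,4].argmax()
m=big(b&(g<75)&(D>0)); print(m.sum(),"z",np.percentile(Z[m],[5,50,95]))
d=m&(Z>.045)&(Z<.060); c=max(cv2.findContours(big(m).astype(np.uint8),0,2)[0],key=len)[:,0]
w=np.array([onplane(K,T,u,v,.052)[:2] for u,v in c],np.float32)*1000
print("disc circ",cv2.minEnclosingCircle(w))
t=big(b&(Z>.074)&(Z<.092)); q=P[t][:,:2].astype(np.float32)*1000; print("bar",t.sum(),cv2.minAreaRect(q),Z[t].mean())
E
```

```text
4329 z [0.04995189 0.05188419 0.08257796]
disc circ ((498.1054382324219, 88.11040496826172), 28.978796005249023)
bar 1404 ((495.8901672363281, 87.28457641601562), (44.05703353881836, 11.631826400756836), 37.24687957763672) 0.08133974497223413
```

Emit:
servo_tool:
  motion:
    - [0, 0, 0.18, 0, 0.004, 0, 0.04]
    - [0, 0, 0.18, 0.0025, 0.004, 0, 0.04]
    - [0, 0, 0.18, 0.0025, 0.004, 0, 0.04]
    - [0, 0, 0.18, 0.0025, 0.004, 0, 0.04]
    - [0, 0, 0.18, 0.0025, 0.004, 0, 0.04]
    - [0, 0, 0.18, 0.0025, 0.004, 0, 0.04]
    - [0, 0, 0.18, 0.0025, 0.004, 0, 0.04]
    - [0, 0, 0.18, 0.0025, 0.004, 0, 0.04]
    - [0, 0, 0.18, 0.0025, 0.004, 0, 0.04]
    - [0, 0, 0.18, 0.0025, 0.004, 0, 0.04]
    - [0, 0, 0.18, 0.0025, 0.004, 0, 0.04]
    - [0, 0, 0.18, 0.0025, 0.004, 0, 0.04]
    - [0, 0, 0.18, 0.0025, 0.004, 0, 0.04]
    - [0, 0, 0.18, 0.0025, 0.004, 0, 0.04]
    - [0, 0, 0.18, 0.0025, 0.004, 0, 0.04]
    - [0, 0, 0.18, 0.0025, 0.004, 0, 0.04]
    - [0, 0, 0.18, 0.0025, 0.004, 0, 0.04]
    - [0, 0, 0.18, 0.0025, 0.004, 0, 0.04]
    - [0, 0, 0.18, 0.0025, 0.004, 0, 0.04]
    - [0, 0, 0.18, 0.0025, 0.003, 0, 0.04]

```text
time: 16.23
tool_pos: [0.4949, 0.088, 0.3402]
ee_rot: [-0.0, -0.241, 0.97, 0.0]
wrist_force: [0.1, 0.2, 0.2]
width: 0.474
grasp_force: 0.0
```

Emit:
servo_tool:
  motion:
    - [0, 0, 0.17, 0.0025, 0, 0, 0.04]
    - [0, 0, 0, 0, 0, 0, 0.04]
    - [0, 0, 0, 0, 0, 0, 0.04]
    - [0, 0, 0, 0, 0, 0, 0.04]

```text
time: 16.73
tool_pos: [0.4963, 0.0877, 0.3406]
ee_rot: [-0.0, -0.319, 0.948, 0.0]
wrist_force: [-0.6, 0.3, 0.1]
width: 0.469
grasp_force: 0.0
```

```bash
python3 - <<'E'
from h import *
I,D,K,T=snap("wrist","w7.png");s=ctrl.state();q=s["ee_rot"]
print(s["tool_pos"],s["joints"].round(3),q,"yaw",np.degrees(2*np.arctan2(q[2],q[1])))
P=cloud(K,T,D);Z=P[...,2]
m=(Z>.074)&(Z<.092)&(abs(P[...,0]-.497)<.03)&(abs(P[...,1]-.087)<.03)
print(cv2.minAreaRect(P[m][:,:2].astype(np.float32)*1000),m.sum())
E
```

```text
[0.4962805  0.08763313 0.3406231 ] [ 0.008  0.209 -0.211  1.15  -0.    -0.641] [-4.32145852e-05 -3.19070542e-01  9.47730968e-01 -6.53963865e-06] yaw 217.21344902352428
((496.1305847167969, 87.32384490966797), (43.876869201660156, 10.347383499145508), 37.400352478027344) 1014
```

Emit:
servo_tool:
  motion:
    - [0, 0, 0.003, 0, 0, -0.04, 0.04]
    - [0, 0, 0, 0, 0, -0.04, 0.04]
    - [0, 0, 0, 0, 0, -0.02, 0.04]
    - [0, 0, 0, 0, 0, -0.012, 0.04]
    - [0, 0, 0, 0, 0, 0, 0.04]
    - [0, 0, 0, 0, 0, 0, 0.02]
    - [0, 0, 0, 0, 0, 0, 0.0]
    - [0, 0, 0, 0, 0, 0, 0.0]
    - [0, 0, 0, 0, 0, 0, 0.0]
    - [0, 0, 0, 0, 0, 0, 0.0]

```text
time: 18.02
tool_pos: [0.4963, 0.0878, 0.2298]
ee_rot: [0.001, -0.321, 0.947, -0.0]
wrist_force: [-2.3, 2.8, 5.3]
width: 0.12
grasp_force: 58.9
```

Emit:
servo_tool:
  motion:
    - [0, 0, -0.1, 0, 0, 0, 0]
    - [0, 0, -0.1, 0, 0, 0, 0]
    - [0, 0, -0.1, 0, 0, 0, 0]
    - [0, 0, -0.1, 0, 0, 0, 0]
    - [0, 0, -0.1, 0, 0, 0, 0]
    - [0, 0, -0.1, 0, 0, 0, 0]
    - [0, 0, -0.1, 0, 0, 0, 0]
    - [0, 0, -0.1, 0, 0, 0, 0]
    - [0, 0, -0.1, 0, 0, 0, 0]
    - [0, 0, -0.1, 0, 0, 0, 0]
    - [0, 0, -0.1, 0, 0, 0, 0]
    - [0, 0, -0.1, 0, 0, 0, 0]
    - [0, 0, -0.057, 0, 0, 0, 0]
    - [0, 0, 0, 0, 0, 0, 0]
    - [0, 0, 0, 0, 0, 0, 0]
    - [0, 0, 0, 0, 0, 0, 0]

```text
time: 20.02
tool_pos: [0.4963, 0.0878, 0.2297]
ee_rot: [0.001, 0.297, 0.955, 0.0]
wrist_force: [-2.0, 1.0, 5.4]
width: 0.116
grasp_force: 58.9
```

```bash
python3 - <<'E'
from h import *
s=ctrl.state();q=s["ee_rot"]
print(s["tool_pos"],"yaw",np.degrees(2*np.arctan2(q[2],q[1])),s["wrist_force"],s["ft_torque"],s["width"])
E
```

```text
[0.49628388 0.08781363 0.22973026] yaw 145.46843453308188 [-1.95499585  1.00212422  5.4118662 ] [ 0.20112653  0.41914121 -0.02481801] 0.11580543890105247
```

Emit:
servo_tool:
  motion:
    - [0, 0, 0, 0, 0, 0, 0.02]
    - [0, 0, 0, 0, 0, 0, 0.04]
    - [0, 0, 0, 0, 0, 0, 0.04]
    - [0, 0, 0, 0, 0, 0, 0.04]
    - [0, 0, 0, 0, 0, 0.03, 0.04]
    - [0, 0, 0, 0, 0, 0.04, 0.04]
    - [0, 0, 0, 0, 0, 0.04, 0.04]
    - [0, 0, 0, -0.03, 0, 0.02, 0.04]
    - [0, 0, 0, -0.03, 0, 0, 0.04]
    - [0, 0, 0, 0, 0, 0, 0.04]
    - [0, 0, 0, 0, 0, 0, 0.04]

```text
time: 21.4
tool_pos: [0.4366, 0.0876, 0.3588]
ee_rot: [0.0, 0.297, 0.955, 0.0]
wrist_force: [0.1, -0.0, 0.2]
width: 0.473
grasp_force: 0.0
```

```bash
python3 - <<'E'
from h import *
I,D,K,T=snap("wrist","w8.png");P=cloud(K,T,D);Z=P[...,2]
m=(Z>.074)&(Z<.092)&(abs(P[...,0]-.497)<.03)&(abs(P[...,1]-.087)<.03)
print(cv2.minAreaRect(P[m][:,:2].astype(np.float32)*1000),m.sum())
J,_,_,_=snap("scene","s4.png");a=cv2.resize(J[70:250,300:460,::-1],(480,540),interpolation=2)
b=cv2.resize(I[:,:,::-1],(320,240));cv2.imwrite("pics/c4.png",np.hstack([a,np.vstack([b,np.zeros((300,320,3),np.uint8)])]))
E
```

```text
((496.332275390625, 87.30748748779297), (10.996437072753906, 44.836097717285156), 55.27394104003906) 626
```

View pics/c4.png

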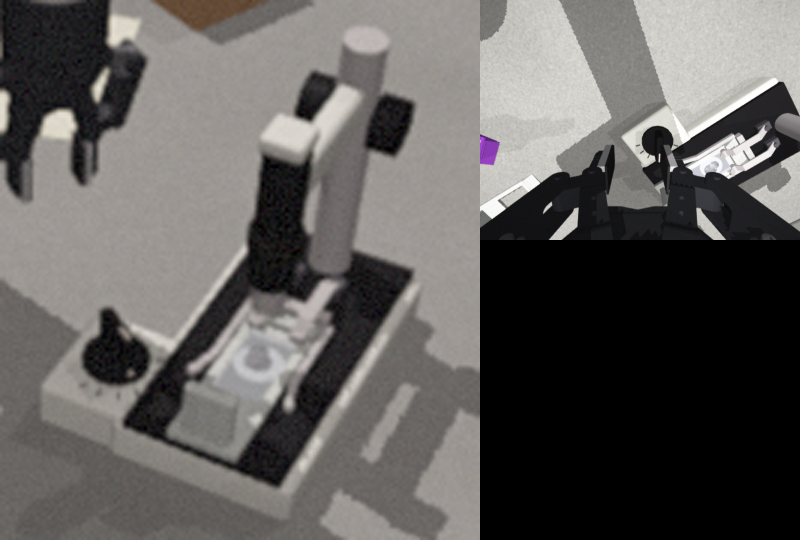

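The bar now lies at -34.7°, which is 72° clockwise from the start, so three clicks. The scene crop shows the carrier on the stage under the clips. I'll do one last check on the w6 frame, taken after release, that the carrier stayed home.

```bash
python3 - <<'E'
from h import *
z=np.load("pics/w6.png.npz");I,D,K,T=[z[k] for k in"IDKT"];P=cloud(K,T,D)
g=cv2.cvtColor(I,cv2.COLOR_RGB2GRAY).astype(float);d=abs(np.diff(g,axis=1))
e=np.array([-.0253,.9997])
for n,r,h in(("stage",range(62,112,6),.045),("plate",range(44,55,2),.051)):
    c=[(265+np.argmax(d[v,265:295])+.5,v) for v in r]; print(n,[a[0] for a in c],np.mean([onplane(K,T,*a,h)[:2]*1000@e for a in c]))
z=np.load("pics/w8.png.npz");I,D,K,T=[z[k] for k in"IDKT"];P=cloud(K,T,D)
q=P[...,:2]-np.array([.594,.1405]);X=q@e*1000;Y=q@np.array([-.9997,-.0253])*1000
for y in(-18,0,18,26):print(y,[(x,round(float(np.median(P[...,2][m]))*1000,1)) for x in range(15,60,3) if (m:=(abs(X-x)<1.5)&(abs(Y-y)<3)&(D>0)&(P[...,2]>.03)&(P[...,2]<.08)).sum()>3])
E
```

```text
stage [np.float64(280.5), np.float64(281.5), np.float64(281.5), np.float64(281.5), np.float64(281.5), np.float64(281.5), np.float64(281.5), np.float64(281.5), np.float64(282.5)] 19.1676980033461
plate [np.float64(278.5), np.float64(278.5), np.float64(278.5), np.float64(278.5), np.float64(278.5), np.float64(278.5)] 19.96110228823412
-18 [(15, 51.3), (18, 51.4), (21, 52.5), (24, 51.9), (27, 59.5), (30, 59.1), (33, 59.1), (36, 61.8), (39, 65.2), (42, 66.9), (45, 66.1), (48, 66.6), (51, 65.8), (54, 66.1), (57, 65.9)]
0 [(15, 51.1), (18, 51.2), (21, 51.1), (24, 51.1), (27, 51.0), (30, 51.5), (33, 51.3), (36, 52.2), (39, 57.2), (42, 55.2), (45, 54.3), (48, 52.8), (51, 51.3), (54, 49.6)]
18 [(15, 51.3), (18, 51.3), (21, 52.0), (24, 61.5), (27, 59.6), (30, 58.9), (33, 59.2), (36, 61.8), (39, 64.8), (42, 66.9), (45, 66.6), (48, 66.2), (51, 65.9), (54, 66.4), (57, 66.4)]
26 [(15, 51.2), (18, 51.0), (21, 51.3), (24, 51.3), (27, 51.8), (30, 52.6), (33, 52.3), (36, 56.4), (39, 56.7), (42, 55.3), (45, 53.9), (48, 53.0), (51, 51.6), (54, 50.1), (57, 49.0)]
```

```bash
python3 -c "
from workcell import ctrl
print(ctrl.close_job())"
```

```text
the job is handed in; nothing more can be done
None
```

The loaded carrier is fully home against the end stop with both clips down behind its nose, the lamp dial is three clicks clockwise from off (measured 72°), and the job is handed in at about 22 s; the judge's result wasn't shown.

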